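# Set the trimmer's gauge bar against its hidden stop

## Robot

A 6-joint arm with a two-finger parallel gripper is mounted at the origin on the work surface. World frame = base frame: x ahead of the robot, y to its left, z up, the work surface at z = 0. Lengths are in m, angles in rad, forces in N, time in s.
With the tool pointing down it reaches from about 0.35 to 1 m from the base axis. Payload 7.1 kg.
Tool frame: the origin (TCP) lies between the finger pads; the fingertips stand 22 mm ahead of it and the grasp point (between the pads) lies 3 mm ahead of it; z points along the fingers, y is the line along which they close (so a half turn about z gives the same grasp; the last joint's range is limited). The gripper opens to 85 mm and grips with 20 to 120 N. Pads are 22 mm wide; open, the fingers measure 114 mm over their backs; the gripper's body (76 mm by 85 mm) begins 54 mm behind the grasp point. The pads swing forward as they close: fully open they stand 13 mm farther back than shut.
Start: joints at [1.321, 0.423, 1.63, -0, 1.089, -0.019], TCP at [0.143, 0.608, 0.253] pointing down, gripper open.
Joint ranges: [-3, 3], [-0.9, 2.11], [0.09, 2.58], [-1.31, 4.45], [0.11, 2.69], [-2.54, 2.54]. Speed limits (rad/s): [2.39, 2.39, 3.01, 3.14, 3.14, 3.14].

## Interface

Orientations are given as a rotation vector (axis times angle).
In Python, from rig import manip gives the robot as it stands. The module is installed in compiled form; this text tells all that it offers. Calls block until the motion is done:
- manip.move_to(position, orientation): joint-space move of the TCP to a pose.
- manip.servo_line(position, orientation=None, rate=0.15): straight line of the TCP; orientation=None keeps the orientation; rate is the mean speed in m/s.
- manip.set_joints(angles): joint-space move.
- manip.command_gripper(opening, f_grip=None): finger opening in m; f_grip is the grip in N (None keeps the last); returns when the fingers have stopped.
- manip.hold(seconds).
- manip.solve_ik(position, orientation): joint angles nearest the present ones, or None.
- manip.camera(name): name is "scene" or "top" or "wrist"; returns a dict with "image" (384x512x3 uint8, red, green, blue), "fx", "fy", "cx", "cy" (pixels), "cam_to_world" (4x4, takes a point from camera to world coordinates); the wrist camera has in their place "mount" (4x4, takes a point from camera to tool coordinates, whose origin is the TCP and whose axes are the flange's). Camera axes: x right, y down, z forward; pixel columns grow to the right and rows downward; lengths in m; the calibration is good to about 2 mm. A picture is of the moment at which its call begins: read the wrist's pose just before it. There is no depth.
A pose or a line that the arm cannot do raises manip.IKError and nothing moves.
- manip.sign_off(): hands the job in; it is judged then, once.
Readings, each from a call of its own:
- manip.get_time(): time.
- manip.get_joint_positions(): joint angles.
- manip.get_joint_vel(): joint speeds.
- manip.get_tau(): joint torques, N m.
- manip.get_position(): TCP position.
- manip.get_ee_rot(): TCP orientation.
- manip.get_contact_force(): force on the tool from outside, world axes, zero at the start.
- manip.get_torque(): the same for the moment, N m.
- manip.get_width(): finger opening in m.
- manip.get_grip_force(): force on a finger pad.
Only numpy, scipy, OpenCV 4.12 (cv2) and the standard library are available. Lean on these libraries where they do the work, as an engineer would, in place of code of your own. Each camera call takes 0.05 s, during which the arm holds its last target. There are 200 camera calls.

## Task

Slide the loose gauge bar into the slot in the end of the paper trimmer, plain end first and fence outside, until it rests against the stop hidden inside; then let go and leave it there. Push gently: the stop is only lightly clamped and must not be shoved out of its setting. Leave the tape roll, jar and card box where they are.

Things in the scene. Friction and masses are not known exactly. Their poses are not given: they have to be found in the camera images.
- bar_mid (a point): Centre of the loose aluminium gauge bar (half-way along, half-way up its 22 mm). Bar 200 mm long (its y), 18 mm wide (x), 22 mm tall (z), 0.1 to 0.25 kg, lying on the table. +y points to the plain nose, 100 mm from here. At the other end, y = -90 to -100 mm, stands an upright fence plate 60 mm wide (x), 10 mm thick (y), 50 mm tall from the bar's underside.
- bar_nose (a point): Middle of the bar's plain nose face, 100 mm along the bar's +y from its centre. Same axes as the bar.
- trimmer: Grey paper trimmer, fixed: base 220 (x) by 300 (y) by 42 mm tall, cutter rail along its +x side to 72 mm high, cutter head to 90 mm. Origin at the centre of its underside; the bar slides in along its +y. Inside the slot, out of sight, 70 to 115 mm in from the mouth, is a steel stop held by friction: it resists about 18 N; a harder push drives it deeper and spoils its setting.
- slot_mouth (a point): Centre of the slot's mouth in the trimmer's -y end face, 22.5 mm above the table; the slot runs level along +y. Slot 21 mm wide (x) and 25 mm tall (10 to 35 mm above the table), 3 mm more than the bar each way. Flared lips stand out 8 mm round the mouth and open it 6 mm wider on each side. The bar slides in with under 3 N when in line.
- tape: Bystander: roll of tape lying flat, 90 mm across, 24 mm tall. Origin under its centre.
- jar: Bystander: amber jar, 60 mm across, 85 mm tall. Origin under its centre.
- cards: Bystander: flat cardboard box 70 x 90 x 30 mm. Origin under its centre.

How it is judged:
By the outcome, as a careful person would: the job done as asked, in the order asked, and still so for the second after the job is handed in, with the robot touching nothing.
It also fails if it takes over 61 s, if anything falls off the work surface, if the arm or the gripper's body presses on something with over 40 N, if the wrist force passes 120 N, or if a joint passes its speed limit or range.

## Working session

There is one attempt and no reset: what is moved stays moved. The work goes in short steps, each a Python script; the robot and the scene stay as the last script left them, time stands still between calls to the robot, and variables do not carry over. Pictures are saved under pics/ and viewed, at most 10 in all, crops included, and the job is handed in when it is done.

```bash
mkdir -p pics
python3 - <<'E'
from rig import manip
import cv2,numpy as np,pickle
d={}
for n in("scene","top","wrist"):
    d[n]=manip.camera(n); cv2.imwrite(f"pics/{n}0.png",d[n]["image"][:,:,::-1])
    print(n,{k:np.round(v,4).tolist() for k,v in d[n].items() if k!="image"})
pickle.dump(d,open("cams.pkl","wb"))
print(manip.get_time(),manip.get_ee_rot(),manip.get_contact_force())
a=d["top"]["image"][:,:,::-1];b=d["scene"]["image"][:,:,::-1]
cv2.imwrite("pics/top_big.png",cv2.resize(a,(800,600),interpolation=cv2.INTER_CUBIC))
cv2.imwrite("pics/scene_big.png",cv2.resize(b,(800,600),interpolation=cv2.INTER_CUBIC))
E
```

```text
scene {'fx': 388.5963, 'fy': 388.5963, 'cx': 256.0414, 'cy': 191.0056, 'cam_to_world': [[-0.74, 0.4776, -0.4735, 1.1015], [0.6725, 0.5324, -0.514, 0.4593], [0.0067, -0.6989, -0.7152, 0.8074], [0.0, 0.0, 0.0, 1.0]]}
top {'fx': 411.0667, 'fy': 411.0667, 'cx': 254.8618, 'cy': 190.0888, 'cam_to_world': [[0.0047, -0.9869, 0.1615, 0.4529], [-1.0, -0.0042, 0.0031, -0.0956], [-0.0024, -0.1615, -0.9869, 0.9893], [0.0, 0.0, 0.0, 1.0]]}
wrist {'fx': 329.9174, 'fy': 329.9174, 'cx': 253.3131, 'cy': 190.0129, 'mount': [[0.0001, -0.9557, -0.2945, 0.0748], [1.0, -0.0001, 0.0005, 0.0003], [-0.0005, -0.2945, 0.9557, -0.1217], [0.0, 0.0, 0.0, 1.0]]}
0.15 [-3.61669364e-01 -3.12053906e+00  1.83103796e-03] [-0.01238977 -0.26775589 -0.80719317]
```

View pics/top_big.png

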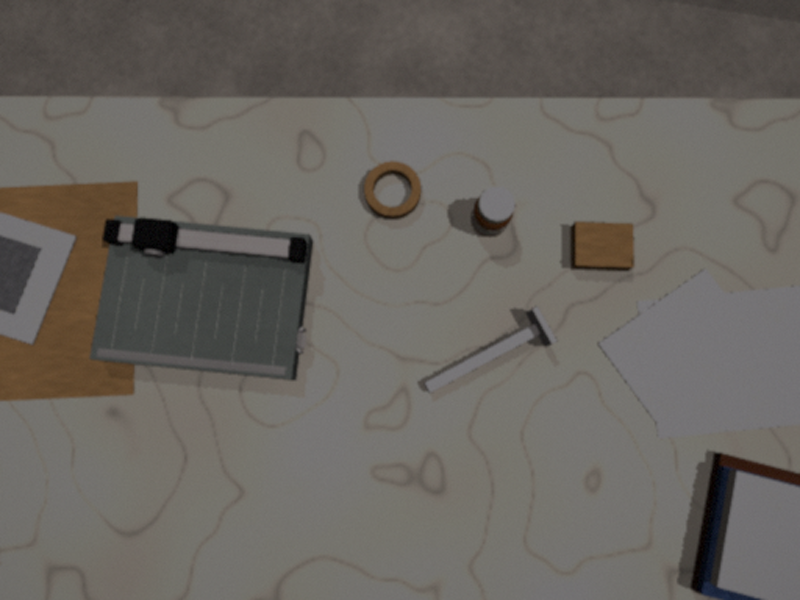

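View pics/scene_big.png

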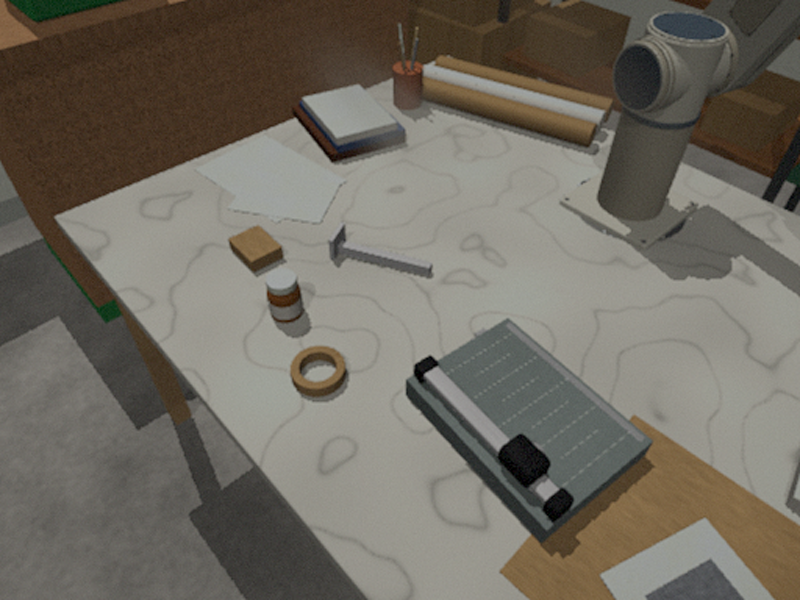

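```bash
cat > h.py <<'E'
import numpy as np,cv2,pickle
from rig import manip
from scipy.spatial.transform import Rotation as R
def down(yaw):
    """tool down, tool -x along heading yaw (world angle of object's +y)"""
    h=np.array([np.cos(yaw),np.sin(yaw),0]);z=np.array([0,0,-1.]);x=-h
    return R.from_matrix(np.c_[x,np.cross(z,x),z]).as_rotvec()
def wrist():
    T=np.eye(4);T[:3,3]=manip.get_position();T[:3,:3]=R.from_rotvec(manip.get_ee_rot()).as_matrix()
    c=manip.camera("wrist");c["cam_to_world"]=T@c["mount"];return c
def ray(c,px,z):
    px=np.atleast_2d(px).astype(float);M=c["cam_to_world"]
    d=np.c_[(px[:,0]-c["cx"])/c["fx"],(px[:,1]-c["cy"])/c["fy"],np.ones(len(px))]@M[:3,:3].T
    return M[:3,3]+d*((z-M[2,3])/d[:,2])[:,None]
def save(c,n,f=None,crop=None):
    im=c["image"][:,:,::-1]
    if crop: im=im[crop[1]:crop[3],crop[0]:crop[2]]
    if f: im=cv2.resize(im,None,fx=f,fy=f,interpolation=cv2.INTER_CUBIC)
    cv2.imwrite(f"pics/{n}.png",im)
E
python3 - <<'E'
from h import *
d=pickle.load(open("cams.pkl","rb"));t=d["top"];k=.64
B=ray(t,np.array([[425,385],[535,331]])*k,.022);print("bar nose/tail",B.round(3))
T=ray(t,np.array([[295,378],[93,357]])*k,.042);print("trim -x edge",T.round(3))
m=ray(t,np.array([[303,341]])*k,.03)[0];print("mouth",m.round(3))
print("others",ray(t,np.array([[392,192],[495,200],[603,245]])*k,.03).round(3))
by=B[0]-B[1];by=np.arctan2(by[1],by[0]);ty=T[1]-T[0];ty=np.arctan2(ty[1],ty[0]);print(by,ty)
for n,p,y in(("mouth",m,ty),("bar",B.mean(0),by)):
    h=np.array([np.cos(y),np.sin(y),0])
    p=p-(0.06*h if n=="mouth" else 0.*h);p[2]=.2
    for yy in (y,y+np.pi): print(n,p,yy,manip.solve_ik(p,down(yy)))
    manip.move_to(p,down(y));manip.hold(.2)
    c=wrist();pickle.dump(c,open(n+".pkl","wb"));save(c,n+"1",1.5)
print(manip.get_time())
E
```

```text
bar nose/tail [[ 0.478 -0.133  0.022]
 [ 0.56  -0.3    0.022]]
trim -x edge [[0.487 0.058 0.042]
 [0.516 0.357 0.042]]
mouth [0.542 0.05  0.03 ]
others [[ 0.775 -0.082  0.03 ]
 [ 0.763 -0.242  0.03 ]
 [ 0.692 -0.406  0.03 ]]
2.026981342630394 1.472839470323821
mouth [ 0.53659385 -0.0099576   0.2       ] 1.472839470323821 None
mouth [ 0.53659385 -0.0099576   0.2       ] 4.614432123913614 [-4.07298443e-02  3.66278425e-01  1.86637622e+00 -4.44089210e-16
  9.08938012e-01  5.72270121e-02]Traceback (most recent call last):
  File "<stdin>", line 12, in <module>
rig.IKError: the arm cannot take that pose within its joint ranges
```

Run:
```python
from h import *
m=np.array([.542,.05,.03]);ty=1.473;by=2.027;b=np.array([.519,-.2165,.022])
def go(n,p,yaws):
    for y in yaws:
        if manip.solve_ik(p,down(y)) is not None:
            manip.move_to(p,down(y));manip.hold(.2);c=wrist();pickle.dump(c,open(n+".pkl","wb"));save(c,n+"1",1.5);print(n,y,manip.get_time(),manip.get_joint_positions().round(2));return
    print("none",n)
h=np.array([np.cos(ty),np.sin(ty),0])
p=m-.03*h;p[2]=.2
go("mouth",p,[ty+.8,ty-.8,ty+1.,ty-1.])
p=b.copy();p[2]=.24
go("bar",p,[by+np.pi,by-np.pi])
```

```text
mouth 2.273 2.9167 [ 0.02  0.37  1.86 -0.    0.91  2.45]
bar 5.168592653589793 5.9667 [-0.42  0.35  1.78  0.    1.01 -0.87]
```

View pics/mouth1.png

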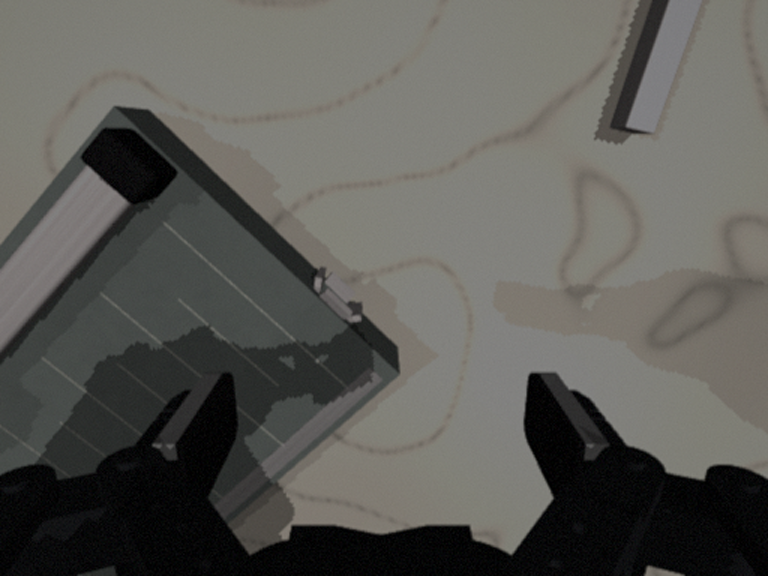

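View pics/bar1.png

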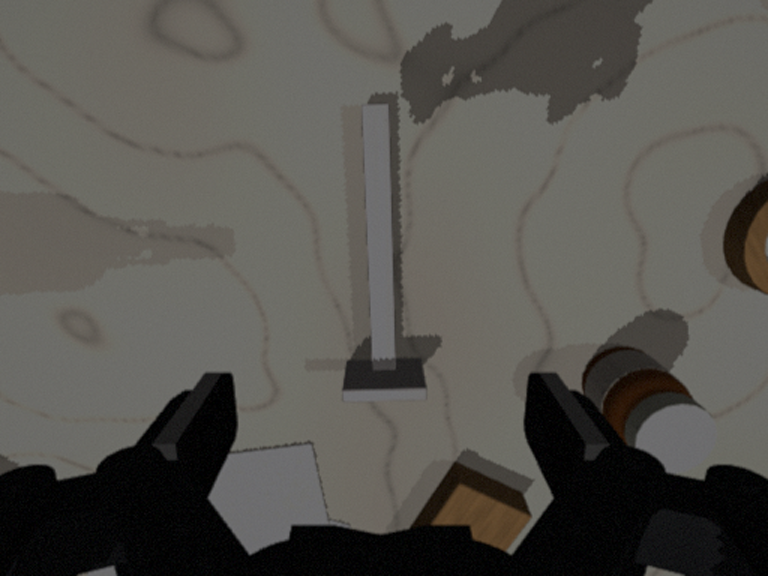

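Run:
```python
from h import *
c=pickle.load(open("mouth.pkl","rb"));im=c["image"]
crop=im[160:250,185:285,::-1];crop=np.clip(crop.astype(float)*1.8,0,255).astype(np.uint8)
cv2.imwrite("pics/lips.png",cv2.resize(crop,(800,600*1) if 0 else (660,594),interpolation=cv2.INTER_CUBIC))
b=pickle.load(open("bar.pkl","rb"));g=cv2.cvtColor(b["image"],cv2.COLOR_RGB2GRAY).astype(float)
# bar sides by strongest gradients in each row
L=[];Rr=[]
for r in range(78,225,3):
    row=cv2.GaussianBlur(g,(3,3),0)[r,225:285];dg=np.gradient(row)
    mid=int(251+ (r-70)*.03)-225
    i=mid-14+np.argmax(dg[mid-14:mid]);j=mid+np.argmin(dg[mid:mid+16]);L.append((225+i,r));Rr.append((225+j,r))
out=[]
for S in(L,Rr):
    P=ray(b,S,.022);v=cv2.fitLine(P[:,:2].astype(np.float32),cv2.DIST_HUBER,0,.001,.001).ravel();out.append(v);print(v,np.degrees(np.arctan2(v[1],v[0])))
print("corners nose",ray(b,np.array([[363,104.5],[389,104.5]])/1.5,.022).round(4),"fence top",ray(b,np.array([[343,390],[426,389],[343,402],[427,401]])/1.5,.05).round(4))
print("tape,cards,jar check",ray(b,np.array([[390,415]])/1.5,0))
```

```text
[ 0.4686104  -0.88340497  0.50911015 -0.2147553 ] -62.055866
[ 0.46907738 -0.8831571   0.5207806  -0.20158143] -62.025574
corners nose [[ 0.4689 -0.1378  0.022 ]
 [ 0.4839 -0.1304  0.022 ]] fence top [[ 0.5393 -0.3156  0.05  ]
 [ 0.5915 -0.2892  0.05  ]
 [ 0.5434 -0.3243  0.05  ]
 [ 0.5966 -0.2973  0.05  ]]
tape,cards,jar check [[ 0.59274998 -0.34631319  0.        ]]
```

View pics/lips.png

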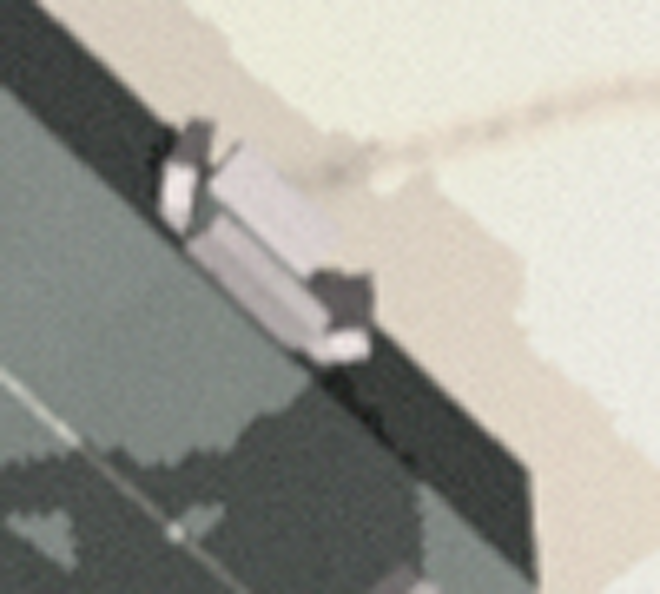

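Run:
```python
from h import *
c=pickle.load(open("mouth.pkl","rb"))
q=lambda P:np.array(P)/6.6+[185-.42,160-.42]
e=ray(c,q([[2,85],[183,243],[305,362],[535,585]]),.042);print("edge",e.round(4))
v=e[3]-e[0];print("edge-> yaw",np.degrees(np.arctan2(v[1],v[0])))
# long end edge from mouth1 (1.5x) far corner
f=ray(c,np.array([[116,107],[398.5,372]])/1.5,.042);print("f",f.round(4),np.degrees(np.arctan2(*(f[0]-f[1])[[1,0]])))
for n,P,z in(("white",[[180,195],[345,345]],.038),("toptip",[[213,215],[332,322]],.041),("bottip",[[242,143],[345,238]],.004),("side tips",[[211,122],[372,275]],.035)):
    p=ray(c,q(P),z);print(n,p.round(4),p.mean(0).round(4),np.linalg.norm(p[0]-p[1]).round(4))
# trimmer axis from top & scene pictures: -x top edge, in top camera
t=pickle.load(open("cams.pkl","rb"))["top"];g=cv2.cvtColor(t["image"],cv2.COLOR_RGB2GRAY)
s=cv2.convertScaleAbs(g[120:260,40:230],alpha=2);cv2.imwrite("pics/trim.png",cv2.resize(s,(760,560),interpolation=cv2.INTER_CUBIC))
```

```text
edge [[0.5883 0.0558 0.042 ]
 [0.5565 0.0576 0.042 ]
 [0.533  0.0603 0.042 ]
 [0.4867 0.0655 0.042 ]]
edge-> yaw 174.55871641452282
f [[0.7038 0.0446 0.042 ]
 [0.4868 0.0653 0.042 ]] -5.433561247386137
white [[0.5606 0.0538 0.038 ]
 [0.5296 0.0561 0.038 ]] [0.5451 0.0549 0.038 ] 0.0311
toptip [[0.5557 0.0522 0.041 ]
 [0.5337 0.0537 0.041 ]] [0.5447 0.0529 0.041 ] 0.0221
bottip [[0.5552 0.0521 0.004 ]
 [0.5337 0.0537 0.004 ]] [0.5445 0.0529 0.004 ] 0.0216
side tips [[0.5635 0.0438 0.035 ]
 [0.5327 0.0466 0.035 ]] [0.5481 0.0452 0.035 ] 0.0309
```

View pics/trim.png

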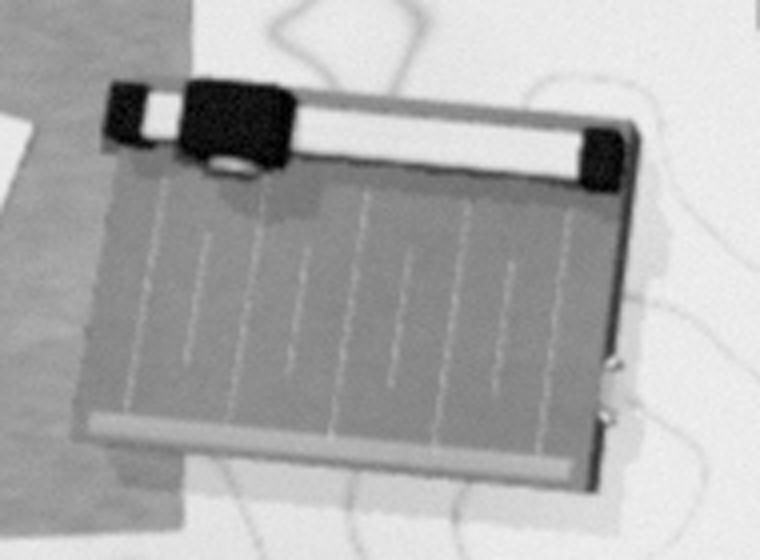

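```bash
cat >> h.py <<'E'
TY=np.radians(84.5);H=np.array([np.cos(TY),np.sin(TY),0]);M=np.array([.5453,.0590,0]);G=.048 # grasp at bar y=-G
TO=down(TY+np.pi);ZI=.026+.0115
def tcp(s,z=ZI,lat=0.):
    """TCP pose that puts the nose s metres inside the mouth"""
    p=M+(s-.1-G)*H+lat*np.array([H[1],-H[0],0]);p[2]=z;return p
E
python3 - <<'E'
from h import *
by=np.radians(117.95);hb=np.array([np.cos(by),np.sin(by),0]);O=down(by+np.pi)
g=np.array([.5232,-.2225,0])-G*hb
manip.command_gripper(.05)
manip.move_to(g+[0,0,.09],O)
manip.servo_line(g+[0,0,.026],rate=.08)
print("F",manip.get_contact_force())
manip.command_gripper(.0,f_grip=80)
print("w",manip.get_width(),manip.get_grip_force(),manip.get_contact_force())
manip.servo_line(g+[0,0,.1],rate=.1)
manip.move_to(tcp(-.05,.1),TO)
manip.servo_line(tcp(-.05),rate=.1);manip.hold(.3)
print(manip.get_width(),manip.get_position(),tcp(-.05),manip.get_contact_force(),manip.get_torque(),manip.get_time())
c=manip.camera("top");s=c;im=cv2.convertScaleAbs(c["image"][150:280,140:330,::-1],alpha=1.7)
pickle.dump(c,open("pre.pkl","wb"));cv2.imwrite("pics/pre.png",cv2.resize(im,None,fx=4.2,fy=4.2,interpolation=cv2.INTER_CUBIC))
c=manip.camera("scene");pickle.dump(c,open("pre_s.pkl","wb"));im=cv2.convertScaleAbs(c["image"][130:280,160:360,::-1],alpha=1.4)
cv2.imwrite("pics/pre_s.png",cv2.resize(im,None,fx=4,fy=4,interpolation=cv2.INTER_CUBIC))
E
```

```text
F [-0.80049188  0.70771481  0.79095094]
w 0.015943221335948412 79.8163390159607 [-1.8815879   0.11025019  5.94888672]
0.016186389399496945 [ 0.526656   -0.13814913  0.03803442] [ 0.52632254 -0.13808845  0.0375    ] [ 0.78224133  0.14273795 -1.60109338] [-0.01447363 -0.01528511  0.0090882 ] 11.175
```

View pics/pre.png

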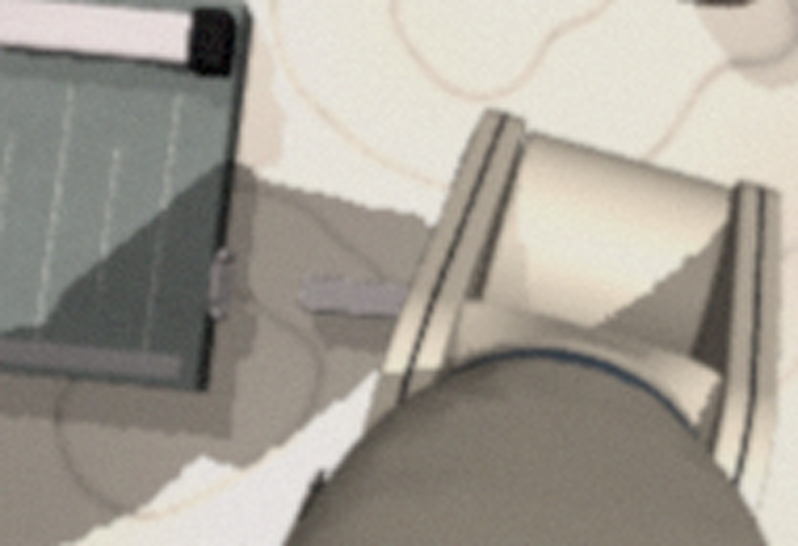

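View pics/pre_s.png

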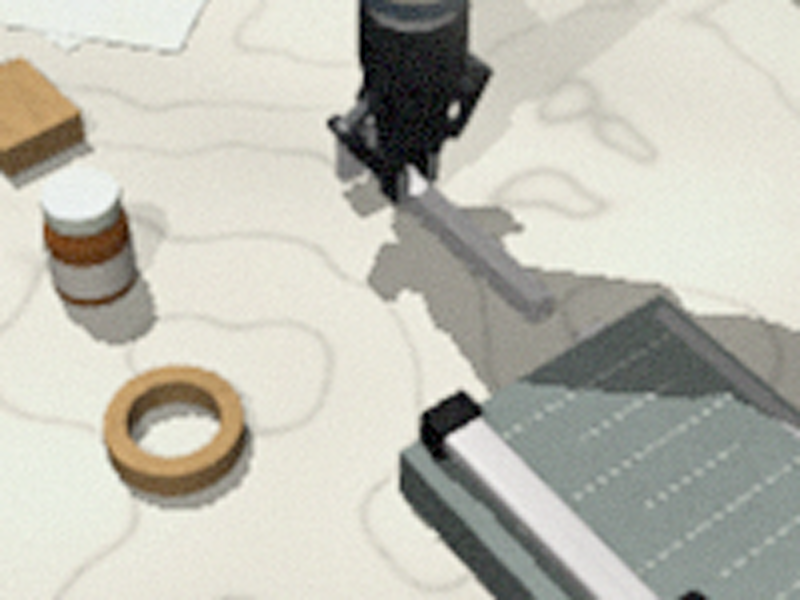

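Run:
```python
from h import *
c=pickle.load(open("pre.pkl","rb"))
q=lambda P:np.array(P)/4.2+[140-.38,150-.38]
X=np.array([H[1],-H[0],0])
def loc(p): p=p-M; return np.c_[p@X,p@H].round(4)
print("nose corners",loc(ray(c,q([[301,281],[299,309],[400,283],[400,316]]),.0335)))
print("lip",loc(ray(c,q([[224,250],[215,318]]),.038)))
print("trim end edge",loc(ray(c,q([[245,12],[205,388]]),.042)))
s=pickle.load(open("pre_s.pkl","rb"));g=cv2.cvtColor(c["image"],cv2.COLOR_RGB2GRAY)
qs=lambda P:np.array(P)/4+[160-.37,130-.37]
print("scene nose top corners",loc(ray(s,qs([[550,291],[529,308]]),.0335)),"bottom",loc(ray(s,qs([[530,318],[551,305]]),.0115)))
print("scene end edge",loc(ray(s,qs([[660,298],[402,452]]),.042)))
```

```text
nose corners [[ 0.0058 -0.0498]
 [-0.0097 -0.0506]
 [ 0.0102 -0.1047]
 [-0.008  -0.1067]]
lip [[ 0.0183 -0.0059]
 [-0.0196 -0.0056]]
trim end edge [[ 0.1532 -0.0015]
 [-0.0582 -0.0057]]
scene nose top corners [[-0.0052 -0.0504]
 [ 0.0163 -0.047 ]] bottom [[ 0.0075 -0.0537]
 [-0.0119 -0.0543]]
scene end edge [[-0.0545  0.0036]
 [ 0.1609  0.0025]]
```

```bash
cat >> h.py <<'E'
X=np.array([H[1],-H[0],0]);B=np.c_[X,H,[0,0,1]]
def F(): return manip.get_contact_force()@B
def insert(s,s1,step,F0,lat=0.,dz=0.,fmax=6.,rate=.04,k=1e-4,every=1):
    """advance the nose from s to s1 in steps, yielding to side forces; stop at axial force fmax"""
    i=0
    while s<s1-1e-6:
        s+=step;manip.servo_line(tcp(s,ZI+dz,lat),rate=rate);manip.hold(.05)
        f=F()-F0;i+=1
        if i%every==0 or -f[1]>fmax: print(round(s,4),f.round(1),manip.get_torque().round(2),round(lat*1e3,2),round(dz*1e3,2))
        if -f[1]>fmax or np.abs(f).max()>20: break
        lat+=k*f[0]*(abs(f[0])>1);dz+=k*f[2]*(abs(f[2])>1)
    print("end",s,lat,dz,manip.get_time(),manip.get_position().round(4),manip.get_width());return s,lat,dz
E
python3 - <<'E'
from h import *
f=np.mean([F() for _ in range(5)],0);print(f);np.save("F0.npy",f)
manip.servo_line(tcp(-.015),rate=.06)
np.save("st.npy",insert(-.015,.03,.003,f,lat=.0005))
E
```

```text
[ 0.28299157 -0.30879    -1.22704979]
-0.012 [-0.6  1.   0.1] [-0.06 -0.01  0.06] 0.5 0.0
-0.009 [ 1.1  0.7 -0.2] [-0.04 -0.02 -0.04] 0.5 0.0
-0.006 [-0.   0.   0.1] [ 0.03 -0.01 -0.01] 0.61 0.0
-0.003 [-0.3  0.2 -0.1] [-0.03  0.    0.  ] 0.61 0.0
-0.0 [-0.7  0.5 -0.4] [-0.06 -0.02  0.04] 0.61 0.0
0.003 [-0.1  0.2 -0.9] [-0.07 -0.03 -0.03] 0.61 0.0
0.006 [-0.4 -0.  -0.3] [-0.02 -0.02 -0.03] 0.61 0.0
0.009 [-0.9  0.4 -0.6] [-0.05  0.1   0.03] 0.61 0.0
0.012 [ 0.2  0.3 -0.6] [ 0.03  0.03 -0.05] 0.61 0.0
0.015 [-0.6  0.1 -0.2] [-0.06 -0.01 -0.01] 0.61 0.0
0.018 [ 0.4 -0.2 -0.8] [0.02 0.01 0.  ] 0.61 0.0
0.021 [ 0.2 -0.1 -0.5] [-0.04 -0.03  0.02] 0.61 0.0
0.024 [-0.2  0.5 -0.8] [-0.01 -0.   -0.01] 0.61 0.0
0.027 [-0.6 -0.3  0.8] [-0.05 -0.01 -0.02] 0.61 0.0
0.03 [-1.   0.3 -0.1] [-0.05  0.07 -0.05] 0.61 0.0
end 0.029999999999999995 0.0005033946635172583 0.0 16.5083 [ 0.5346 -0.0584  0.0375] 0.01579973252992125
```

Run:
```python
from h import *
f=np.load("F0.npy");s,l,d=np.load("st.npy")
s,l,d=insert(s,.065,.005,f,l,d,fmax=5)
manip.command_gripper(0,f_grip=25);print(F()-f)
t=manip.get_time()
s,l,d=insert(s,.0705,.0006,f,l,d,fmax=4,rate=.03,every=4);print(manip.get_time()-t)
np.save("st.npy",(s,l,d))
```

```text
0.035 [-0.6  0.  -0.5] [-0.05  0.02 -0.03] 0.5 0.0
0.04 [-0.5  0.9 -0.5] [-0.06 -0.02 -0.02] 0.5 0.0
0.045 [-0.   0.5 -0.8] [-0.02  0.03 -0.01] 0.5 0.0
0.05 [-0.4  0.7  0.1] [-0.01  0.   -0.03] 0.5 0.0
0.055 [-0.6 -0.3  0.3] [-0.04 -0.03 -0.01] 0.5 0.0
0.06 [-1.2 -0.1 -0.7] [-0.01 -0.03  0.02] 0.5 0.0
0.065 [-0.4 -0.2  1.3] [-0.03  0.01  0.05] 0.39 0.0
end 0.06499999999999999 0.0003874180218294987 0.00013335747035148805 18.7833 [ 0.5377 -0.0235  0.0375] 0.016106730311530152
[-0.17635181 -0.40914131  0.12263131]
0.0674 [ 1.1  0.2 -0.2] [-0.06 -0.01 -0.03] 0.39 0.13
0.0698 [0.1 0.  0.6] [-0.02  0.    0.05] 0.39 0.13
end 0.07100000000000002 0.00038607610478078773 0.00013335747035148805 22.0 [ 0.5383 -0.0177  0.0376] 0.015941950084213227
3.0
```

Run:
```python
from h import *
f=np.load("F0.npy");s,l,d=np.load("st.npy")
s,l,d=insert(s,.119,.0007,f,l,d,fmax=3,rate=.04,every=10)
manip.hold(.1);print(F()-f)
np.save("st.npy",(s,l,d))
```

```text
0.078 [-0.5  0.1 -0.2] [-0.06 -0.01 -0.02] 0.39 -0.02
0.085 [-0.2  0.9  0.7] [-0.    0.    0.01] 0.39 -0.02
0.0878 [ 0.  -4.3 -0. ] [-0.93  0.03 -0.05] 0.39 -0.02
end 0.08780000000000017 0.00038607610478078773 -1.561060115112223e-05 29.2 [ 0.5398 -0.0016  0.0375] 0.01628771827788057
[ 0.08736495 -5.14061165 -0.4679096 ]
```

Run:
```python
from h import *
f=np.load("F0.npy");s,l,d=np.load("st.npy")
s,l,d=insert(s,s+.0008,.0002,f,l,d,fmax=8,rate=.02,every=1,k=0)
manip.hold(.1);print(F()-f)
np.save("st.npy",(s,l,d))
```

```text
0.088 [ 0.4 -6.9  0.8] [-1.11  0.05 -0.02] 0.39 -0.02
0.0882 [ 0.4 -7.4  0.6] [-1.41  0.14  0.  ] 0.39 -0.02
0.0884 [-0.7 -8.7  0.1] [-1.54  0.12 -0.05] 0.39 -0.02
end 0.08840000000000019 0.00038607610478078773 -1.561060115112223e-05 30.2 [ 0.5398 -0.0016  0.0375] 0.015878071232387117
[ 0.61153604 -8.96191032  0.3264865 ]
```

Run:
```python
from h import *
f=np.load("F0.npy");s,l,d=np.load("st.npy")
for i in range(7):
    d-=.0006;manip.servo_line(tcp(s,ZI+d,l),rate=.02);manip.hold(.05);g=F()-f;print(round(d*1e3,2),g.round(1))
    if g[2]>4 or -g[1]>12: break
s-=.0004;manip.servo_line(tcp(s,ZI+d,l),rate=.02);manip.hold(.1);print(F()-f)
manip.command_gripper(.045);manip.hold(.3);print(manip.get_width(),F()-f)
manip.servo_line(tcp(s,.13,l),rate=.08)
print(manip.get_time())
c=manip.camera("wrist");T=np.eye(4);
q=tcp(s-.03,.19,l);q=q-.0*H
manip.servo_line(q,rate=.15);manip.hold(.2)
c=wrist();pickle.dump(c,open("fin.pkl","wb"));save(c,"fin",1.5)
t=manip.camera("scene");im=cv2.convertScaleAbs(t["image"][130:280,160:360,::-1],alpha=1.4)
cv2.imwrite("pics/fin_s.png",cv2.resize(im,None,fx=4,fy=4,interpolation=cv2.INTER_CUBIC))
print(manip.get_time())
```

```text
-0.62 [-0.4 -8.7  2.1]
-1.22 [-0.5 -9.4  2.3]
-1.82 [ -1.7 -10.1   6.8]
[-1.57767948 -7.59954625  6.10785328]
0.04462320016027061 [-0.65144753  0.17987425  1.16055974]
33.5667
34.5167
```

View pics/fin.png

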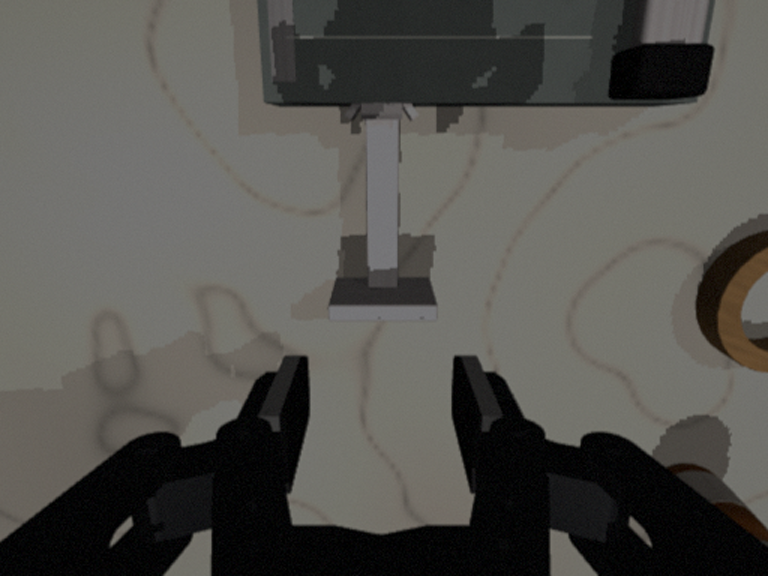

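View pics/fin_s.png

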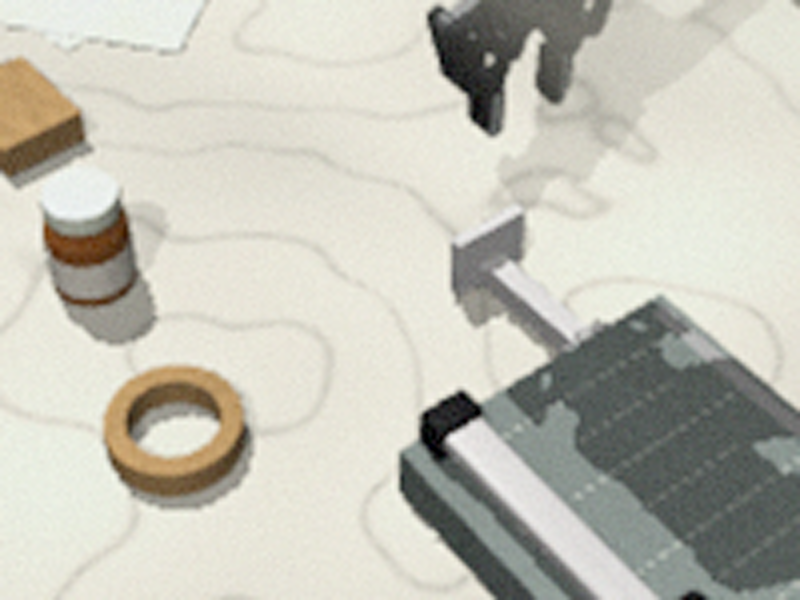

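Run:
```python
from h import *
c=pickle.load(open("fin.pkl","rb"))
for z in(.055,.058):
    p=ray(c,np.array([[330,320],[437,320],[330,305],[437,305]])/1.5,z)-M;print(np.c_[p@X,p@H].round(4))
manip.command_gripper(0)
def P(y,z): p=M+y*H;p[2]=z;return p
manip.servo_line(P(-.165,.15),rate=.15);manip.servo_line(P(-.165,.042),rate=.12);manip.servo_line(P(-.142,.042),rate=.06);manip.hold(.1)
f=np.mean([F() for _ in range(5)],0);y=-.142;print(f,manip.get_time())
while y<-.115:
    y+=.0008;manip.servo_line(P(y,.042),rate=.04);manip.hold(.05);g=F()-f
    if g[1]<-1.5: print(round(y,4),g.round(1))
    if g[1]<-5: break
print("end",y,g,manip.get_time())
```

```text
[[-0.0277 -0.1131]
 [ 0.0314 -0.113 ]
 [-0.0275 -0.1043]
 [ 0.0311 -0.1043]]
[[-0.0274 -0.1119]
 [ 0.031  -0.1119]
 [-0.0272 -0.1033]
 [ 0.0307 -0.1032]]
[-0.13062978 -0.04693018 -0.48583082] 37.4167
-0.1236 [ 0.2 -5.9  1.6]
end -0.1236000000000001 [ 0.23051752 -5.93565606  1.62553195] 44.3167
```

Run:
```python
from h import *
def P(y,z): p=M+y*H;p[2]=z;return p
manip.servo_line(P(-.165,.042),rate=.08);manip.servo_line(P(-.165,.16),rate=.12);manip.hold(.2)
print(F(),manip.get_time());print(manip.sign_off())
```

```text
[0.10566153 0.01830203 1.26290297] 46.3167
the job is handed in; nothing more can be done
None
```

The gauge bar is in the trimmer slot, plain end first with the fence outside, nose about 88 mm in and resting against the stop. The push peaked at about 10 N, below the stop's 18 N. A light nudge on the fence afterwards confirmed it was seated. The bar was then released, the tape, jar and card box were not touched, and the job was handed in at 46 s.

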